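# Exchange a reagent in the covered carousel

## Robot

A 7-joint arm with a two-finger parallel gripper is mounted at the origin on a cart in front of the work surface, level with it; the furniture and walls round the work are solid. World frame = base frame: x ahead of the robot, y to its left, z up, the work surface at z = 0. Lengths are in m, angles in rad, forces in N, time in s.
With the tool pointing down it reaches from about 0.425 to 0.875 m from the base axis. Payload 8.4 kg.
Tool frame: the origin (TCP) lies midway between the tips of the shut fingers; the grasp point (between the pads) lies 19 mm behind it (grip_point_offset is the z of the grasp point in the tool frame, in m); z points along the fingers, y is the direction in which the jaws open and shut (so a half turn about z gives the same grasp; the last joint's range is limited). The gripper opens to 87 mm and grips with 3 to 60 N. Pads are 19 mm wide; open, the fingers measure 117 mm over their backs; the gripper's body (75 mm by 190 mm) begins 51 mm behind the grasp point.
Start: joints at [-1.332, 0.333, 0.04, 1.465, -0.013, 1.343, -0.059], TCP at [0.215, 0.613, 0.223] pointing down, gripper open.
Joint ranges: [-2.58, 2.58], [-0.38, 2.09], [-1.3, 1.39], [0.25, 2.4], [-1.5, 4.64], [0.08, 2.09], [-2.65, 2.65]. Speed limits (rad/s): [2.22, 2.22, 2.79, 2.79, 3.14, 3.14, 3.14].

## Interface

Orientations are given as a rotation vector (axis times angle).
In Python, from rig import * gives the robot as it stands.
- The arm moves only by the tool jog_arm, never from a script. Its argument "increments" is a list of rows, each a list of 3 entries, a list of its own where there are three numbers: the shift along the tool's x, y, z in mm, then the turn, a rotation vector about the tool's x, y, z in degrees, then the opening, from 0 (shut) to 1 (fully open). A call has 1 to 12 rows; each row is the pose to reach, as a shift and turn from the pose measured when the call began, along the tool's axes at that moment; what a row does not reach only later rows make up. A row lasts 1/10 s, in which the tool goes at most 50 mm and 8.59 degrees, less where a joint would pass 70% of its speed; a pose out of reach is approached as far as the arm can. A call with a gripper value outside its range is refused whole. The fingers move at their own pace and stop on an object; "newtons" is the grip in N (left out, the last holds). Time passes only in rows, so rows that repeat a pose let the fingers close. It gives the time, the measured TCP pose, the force and the opening at its end, in the units of the state.
- observe(): the state, without advancing time (a new reading comes with each control period).
- grab_frame(name): name is "scene" or "top"; returns a dict with "pixels" (384x512x3 uint8, red, green, blue), "range_z" (384x512 float32, m along the optical axis (not along the pixel's ray), 0 where there is no reading), "fx", "fy", "cx", "cy" (pixels), "k1" (the pictures are not rectified: a ray, as slopes to the right and down, at radius r is drawn at 1 + k1 r^2 times it, then the intrinsics apply), "extrinsics" (4x4, takes a point from camera to world coordinates). Camera axes: x right, y down, z forward; pixel columns grow to the right and rows downward; lengths in m; the calibration is good to about 2 mm. A picture is of the moment at which its call begins.
- hand_in(): hands the job in, once; it reports no verdict.
The state is a dict: "time_s": time; "q": joint angles; "qvel": joint speeds; "joint_efforts": joint torques, N m; "ee_pos": TCP position; "tool_rot": TCP orientation; "contact_force": force on the tool from outside, world axes, zero at the start; "moment": the same for the moment, N m; "gripper_width": finger opening in m.
Only numpy, scipy, OpenCV 4.12 (cv2) and the standard library are available. Lean on these libraries where they do the work, as an engineer would, in place of code of your own. Each camera call takes 0.05 s, during which the arm holds its last target. There are 200 camera calls.

## Task

Turn the carousel by its bar knob until the amber bottle stands in the middle of the open front bay, clear of the cover. Lift the bottle out and set it down gently, upright, in the clear round tub; then stand the green-capped bottle from the bench upright in the carousel pocket that the amber bottle left. Leave everything else standing where it is.

Things in the scene. Friction and masses are not known exactly. Their poses are not given: they have to be found in the camera images.
- housing: Fixed carousel housing: grey base plate 250 x 250 mm (orange mark at mid front), clear flat cover 4 mm thick over the rear, top 149 mm above the bench (edging and post caps to 153), on 8 mm posts at x = -16 and 114, y = +-119 mm. Origin: centre of its underside, on the turntable's axis. x points front to back; the cover ends in a black edge at x = -32 mm; the bay before it is open.
- bay (a point): Middle of the open front bay: where the floor centre of a pocket stands when it faces straight to the front, 75 mm in front (housing -x) of the turntable's axis, 16 mm above the bench.
- rotor (a joint): Turntable angle, rad, 0 at start, growing anticlockwise from above; no stop within two turns; stays where left (friction 0.06 N m). White disc of 226 mm diameter under the cover; four ring pockets 90 degrees apart, centres 75 mm from the axis, 62 mm inside, 68 mm outside diameter, 14 mm high, floor 16 mm above the bench. All four are filled at the start.
- knob (a point): Black bar knob above the cover's middle, turns the turntable: 58 mm long, 14 mm thick, from 155 to 185 mm above the bench, on a flat 38 mm collar. Point on the axis, 173 mm above the bench. y runs along the bar, x across its 14 mm; -x points to the amber bottle's pocket. Grip it across the 14 mm from above.
- amber_pocket (a point): Centre of the floor of the pocket in which the amber bottle stands at the start; it turns with the turntable.
- amber_bottle_mid (a point): Brown bottle with black screw cap (fixed), 119 mm high, in the carousel. Point on its axis half-way up (59.5 mm above its underside); z is its own up. Body 55 mm diameter up to 83 mm above its underside, cap 31 mm diameter from 83 to 115 mm; about 0.14 kg. Lift it by the cap, with the fingertips above the shoulder.
- tub: Loose clear round tub on the bench, open at the top, 91 mm across the rim, about 80 mm at the foot, 40 mm high, floor 2 mm thick. Origin at the centre of its underside.
- fresh_bottle_mid (a point): Small bottle with green screw cap (fixed) standing on the bench, 92 mm high. Point on its axis half-way up (46 mm above its underside); z is its own up. Body 45 mm diameter up to 63 mm above its underside, cap 27 mm diameter from 63 to 88 mm; about 0.09 kg.
- carousel_green_bottle_mid (a point): A green-capped bottle like the one on the bench (45 x 92 mm) that stands in the carousel and stays there. Point half-way up.
- beaker_a_mid (a point): Clear beaker, 53 mm diameter, 70 mm high, in the carousel; stays there. Point half-way up.
- beaker_b_mid (a point): Second clear beaker of the same kind in the carousel; stays there. Point half-way up.
- red_bottle_mid (a point): White bottle with red cap on the bench, 62 mm diameter, 146 mm high; not to be disturbed. Point half-way up.
- timer_mid (a point): White desk timer on the bench, 43 x 66 x 57 mm; not to be disturbed. Point half-way up.
- violet_rack: Violet rack of small tubes on the bench, 48 x 112 x 32 mm; not to be disturbed. Origin at the centre of its underside.
Mind the look-alikes: they are no part of the job. What is shaped like the part that bears fresh_bottle_mid but red is not meant.

How it is judged:
By the outcome, as a careful person would: the job done as asked, in the order asked, and still so for the second after the job is handed in, with the robot touching nothing.
It also fails if it takes over 72 s, if anything falls off the work surface, if the arm or the gripper's body presses on something with over 40 N, if the wrist force passes 120 N, or if a joint passes its speed limit or range.

## Working session

There is one attempt and no reset: what is moved stays moved. The work goes in short steps, Python scripts to look and compute and a tool call to move; the robot and the scene stay as the last step left them, time stands still between calls to the robot, and variables do not carry over. Pictures are saved under pics/ and viewed, about 8 in all and at most 12, crops included, and the job is handed in when it is done.

Besides the shell and the picture viewer there is one more tool, called as name(argument=value, ...) on one line, values as JSON. jog_arm: Moves the arm, as the interface text tells. Its arguments: {"type":"object","properties":{"increments":{"type":"array","items":{"type":"array"}},"newtons":{"type":"number"}},"required":["increments"]}

```bash
ls; mkdir -p pics; cat > h.py <<'E'
from rig import *
import numpy as np, cv2
from scipy.spatial.transform import Rotation as R
def cloud(f):
    h,w=f["range_z"].shape
    u,v=np.meshgrid(np.arange(w),np.arange(h))
    K=np.array([[f["fx"],0,f["cx"]],[0,f["fy"],f["cy"]],[0,0,1.]])
    p=np.stack([u,v],-1).reshape(-1,1,2).astype(float)
    n=cv2.undistortPoints(p,K,np.array([f["k1"],0,0,0.])).reshape(h,w,2)
    z=f["range_z"]; P=np.dstack([n*z[...,None],z]); E=f["extrinsics"]
    W=P@E[:3,:3].T+E[:3,3]; W[z==0]=np.nan
    return W
def ray(f,u,v,zw):
    K=np.array([[f["fx"],0,f["cx"]],[0,f["fy"],f["cy"]],[0,0,1.]])
    n=cv2.undistortPoints(np.array([[[u,v]]],float),K,np.array([f["k1"],0,0,0.]))[0,0]
    E=f["extrinsics"]; d=E[:3,:3]@np.array([*n,1]); o=E[:3,3]
    return o+d*(zw-o[2])/d[2]
def save(f,name,crop=None,s=1):
    im=f["pixels"][...,::-1]
    if crop: u0,v0,u1,v1=crop; im=im[v0:v1,u0:u1]
    cv2.imwrite("pics/"+name,cv2.resize(im,None,fx=s,fy=s,interpolation=cv2.INTER_CUBIC))
E
python3 - <<'E'
from h import *
a=grab_frame("scene"); b=grab_frame("top")
save(a,"s1.png",s=1.5);save(b,"t1.png",s=1.5)
print(b["extrinsics"],b["fx"],b["k1"]);print(a["extrinsics"])
print(observe())
E
```

```text
pics
[[-0.05764379 -0.97743897  0.20320002  0.24613366]
 [-0.99833026  0.05567676 -0.01538833  0.02115229]
 [ 0.00372764 -0.20374777 -0.97901632  1.48862806]
 [ 0.          0.          0.          1.        ]] 460.99722038433157 -0.07619292381832199
[[-0.73477462 -0.41224188  0.5386677  -0.21420882]
 [-0.67821272  0.46003296 -0.57305949  0.79070771]
 [-0.01156578 -0.78640085 -0.61760823  0.9629064 ]
 [ 0.          0.          0.          1.        ]]
{'time_s': 0.1, 'q': array([-1.33222511,  0.33383111,  0.03983085,  1.46618924, -0.01337856,
        1.34332368, -0.05847373]), 'qvel': array([ 0.00119664, -0.00206874, -0.00066515, -0.00193242,  0.00170625,
        0.00066461,  0.00147145]), 'joint_efforts': array([ 4.63075528e-03, -6.57822061e+01,  1.34031001e+00, -4.04713476e+01,
       -5.97633398e-02,  4.06693120e-02,  4.64376126e-05]), 'ee_pos': array([0.21526284, 0.61285632, 0.22175041]), 'tool_rot': array([-5.27940655e-01, -3.09676701e+00,  2.32310473e-03]), 'contact_force': array([ 0.02178094,  0.41387602, -0.01610456]), 'moment': array([-0.02842266, -0.0134384 ,  0.06708476]), 'gripper_width': 0.08696401936360311}
```

View pics/s1.png

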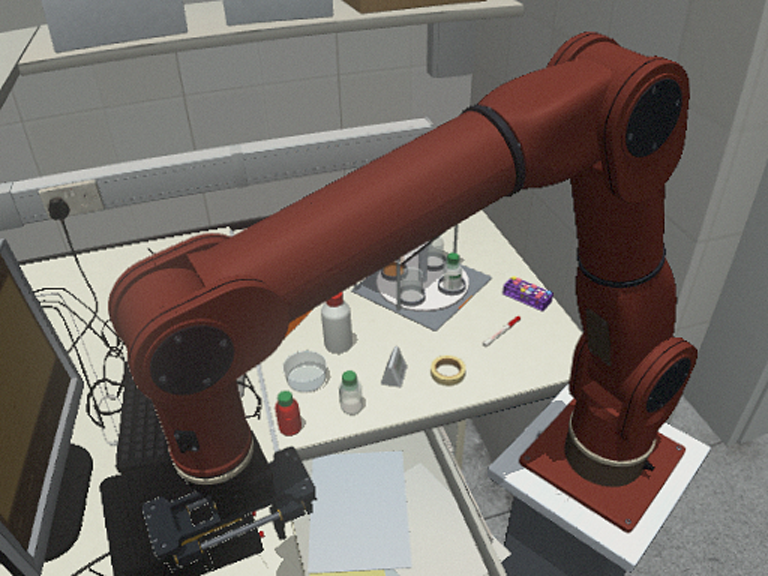

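View pics/t1.png

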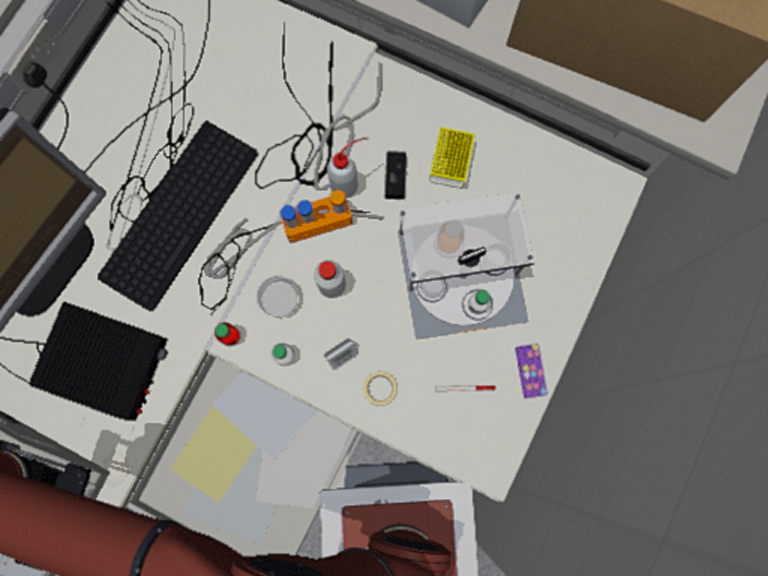

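The top view (1.5× picture) shows three green-capped candidates:
- (283,352): clear body on the bench. This is the fresh bottle.
- (227,333): red body, a look-alike.
- (483,298): the carousel's own green bottle.

The amber bottle is at (450,236), under the cover at the rear. The tub is at (279,297), the knob at (472,257), and the front mark is at the bottom.

```bash
python3 - <<'E'
from h import *
b=grab_frame("top")
crops=b["pixels"][...,::-1]
c1=cv2.resize(crops[120:235,255:365],None,fx=5,fy=5,interpolation=cv2.INTER_CUBIC)
c2=cv2.resize(crops[165:250,135:245],None,fx=5,fy=5,interpolation=cv2.INTER_CUBIC)
cv2.imwrite("pics/c1.png",c1);cv2.imwrite("pics/c2.png",c2)
W=cloud(b)
hsv=cv2.cvtColor(b["pixels"],cv2.COLOR_RGB2HSV)
def blob(name,m,zlo,zhi):
    n,l,s,c=cv2.connectedComponentsWithStats(m.astype(np.uint8))
    for i in range(1,n):
        if s[i,4]>25:
            P=W[l==i]; k=(P[:,2]>zlo)&(P[:,2]<zhi)
            print(name,c[i].round(1),s[i,4],k.sum(),np.nanmedian(P[k],0).round(4) if k.any() else '', np.nanpercentile(P[:,2],[10,90]).round(3))
g=(hsv[...,0]>50)&(hsv[...,0]<85)&(hsv[...,1]>120); blob("green",g,0.07,0.13)
r=((hsv[...,0]<6)|(hsv[...,0]>174))&(hsv[...,1]>150)&(hsv[...,2]>80); blob("red",r,0.05,.2)
o=(hsv[...,0]>5)&(hsv[...,0]<20)&(hsv[...,1]>60); blob("or",o,-.01,.2)
# knob: points z .175-.195
x=(W[...,2]>.17)&(W[...,2]<.2)
vv,uu=np.mgrid[:384,:512]
x&=(uu>290)&(uu<340)&(vv>150)&(vv<195)
P=W[x]; print("knob",x.sum(),P.mean(0)); 
from numpy.linalg import svd
U,S,V=svd(P[:,:2]-P[:,:2].mean(0)); print(V[0],S, ((P[:,:2]-P[:,:2].mean(0))@V[0]).min(),((P[:,:2]-P[:,:2].mean(0))@V[0]).max())
# tub
t=(uu>168)&(uu<206)&(vv>180)&(vv<216)&(W[...,2]>.03)&(W[...,2]<.05)
(cx,cy),rad=cv2.minEnclosingCircle(W[t][:,:2].astype(np.float32)); print("tub",t.sum(),cx,cy,rad)
E
```

```text
green [321.4 197.6] 54 54 [ 0.5173 -0.2014  0.1069] [0.104 0.11 ]
green [147.5 219.8] 55 55 [0.4817 0.3351 0.0907] [0.087 0.093]
green [185.8 233.8] 52 52 [0.4314 0.2183 0.0907] [0.087 0.094]
red [226.7 106.7] 74 74 [0.8122 0.0731 0.1517] [0.146 0.158]
red [217.8 179.5] 97 97 [0.583  0.1105 0.1446] [0.141 0.148]
red [153.4 223.6] 100 78 [0.4713 0.3237 0.0676] [0.039 0.074]
red [ 18.5 334.4] 41 0  [0.664 0.675]
or [433.8  29.8] 9656 0  [0.64  0.809]
or [ 20.6 138.1] 2961 1262 [0.6822 0.6915 0.1579] [0.14  0.355]
or [213.8 145.3] 793 788 [0.7196 0.1219 0.0522] [0.003 0.111]
or [214.5 377.2] 45 0  [0.598 0.674]
knob 104 [ 0.58794701 -0.17585979  0.18177155]
[ 0.3360304  -0.94185114] [0.17183351 0.04298644] -0.02854866397444188 0.028317814562177676
tub 82 0.5576598048210144 0.22907754778862 0.04597118869423866
```

View pics/c1.png

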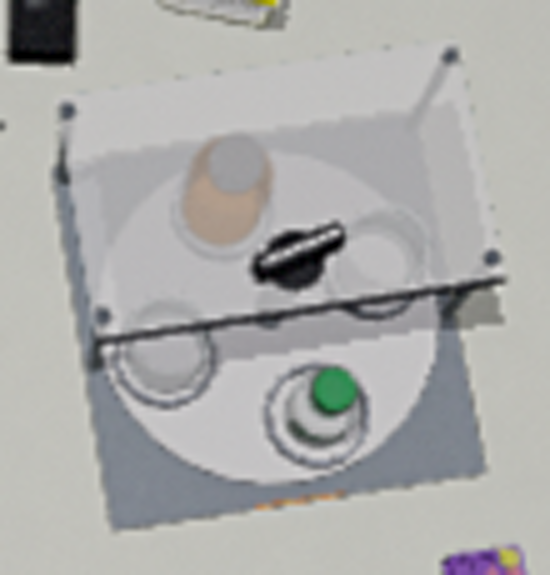

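View pics/c2.png

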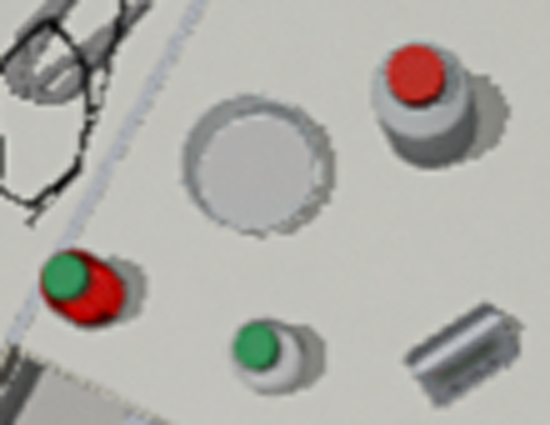

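Both crops agree with that: the fresh bottle (clear body) is at crop pixel (258,350), and the red look-alike is at (65,275). In the carousel crop, the amber bottle is at (228,190), diametrically opposite the green one at (320,400).

Next I'll get the housing yaw and axis from the post caps.

```bash
cat >> h.py <<'E'
def to(x,y,z,yaw=None,o=None):
    """shift (tool mm) and turn about tool z (deg) to put TCP at x,y,z with tool y at azimuth yaw (deg)"""
    o=o or observe(); T=R.from_rotvec(o["tool_rot"]); M=T.as_matrix()
    cur=np.degrees(np.arctan2(M[1,1],M[0,1]))
    yaw=cur if yaw is None else yaw
    tgt=R.from_matrix(np.c_[[np.sin(np.radians(yaw)),-np.cos(np.radians(yaw)),0],[np.cos(np.radians(yaw)),np.sin(np.radians(yaw)),0],[0,0,-1]])
    print("shift",(M.T@(np.array([x,y,z])-o["ee_pos"])*1000).round(1),"turn",np.degrees((T.inv()*tgt).as_rotvec()).round(2),"curyaw",cur.round(2),"tilt",np.degrees(np.arccos(-M[2,2])).round(2),"dyaw",round(float((yaw-cur+180)%360-180),2))
E
python3 - <<'E'
from h import *
b=grab_frame("top")
px=[(67,110),(450,55),(490,257),(103,316)]
W=np.array([ray(b,255+(u+.5)/5-.5,120+(v+.5)/5-.5,.153)[:2] for u,v in px])
H=np.array([(114,119),(114,-119),(-16,-119),(-16,119)])/1000.
A=W-W.mean(0);B=H-H.mean(0)
yaw=np.arctan2((B[:,0]*A[:,1]-B[:,1]*A[:,0]).sum(),(A*B).sum())
Rm=np.array([[np.cos(yaw),-np.sin(yaw)],[np.sin(yaw),np.cos(yaw)]])
t=W.mean(0)-Rm@H.mean(0)
print("yaw",np.degrees(yaw),"axis",t,"res mm",((H@Rm.T+t-W)*1000).round(1).tolist())
m=ray(b,255+300.5/5-.5,120+500/5-.5,.01)[:2]; d=m-t; print("front mark",m,np.degrees(np.arctan2(d[1],d[0])))
# front corners
c=[ray(b,255+u/5-.5,120+v/5-.5,.008)[:2] for u,v in [(113,530),(487,470)]]; e=c[0]-c[1]; print("front edge",np.degrees(np.arctan2(e[1],e[0]))-90, np.hypot(*e), (c[0]+c[1])/2)
print("bay",t+Rm@[-.075,0])
to(.588,-.176,.25,199.5)
E
```

```text
yaw 5.529258021722097 axis [ 0.58893973 -0.17617225] res mm [[-0.1, 0.1], [0.2, 0.1], [-0.2, -1.0], [0.1, 0.8]]
front mark [ 0.46568653 -0.18856852] -174.2567531794437
front edge 5.824707522256617 0.24831012781822798 [ 0.46601344 -0.18917517]
bay [ 0.5142887 -0.1833988]Traceback (most recent call last):
  File "<stdin>", line 15, in <module>
  File "h.py", line 27, in to
    tgt=R.from_matrix(np.c_[[np.sin(np.radians(yaw)),-np.cos(np.radians(yaw)),0],[np.cos(np.radians(yaw)),np.sin(np.radians(yaw)),0],[0,0,-1]])
  File "scipy/spatial/transform/_rotation.pyx", line 1143, in scipy.spatial.transform._rotation.Rotation.from_matrix
ValueError: Non-positive determinant (left-handed or null coordinate frame) in rotation matrix 0: [[-0.33380686 -0.94264149  0.        ]
 [ 0.94264149 -0.33380686  0.        ]
 [ 0.          0.         -1.        ]].
```

```bash
sed -i 's/\[np.sin(np.radians(yaw)),-np.cos(np.radians(yaw)),0\]/[-np.sin(np.radians(yaw)),np.cos(np.radians(yaw)),0]/' h.py
python3 -c "
from h import *
to(.48,.25,.26,-29.3)"
```

```text
shift [-370.  -254.8  -37.7] turn [-4.000e-02  5.000e-02  9.994e+01] curyaw 70.64 tilt 0.06 dyaw -99.94
```

jog_arm(increments=[[[-30,-20,-38],[0,0,8],1],[[-67,-46,-38],[0,0,16.5],1],[[-104,-71,-38],[0,0,25],1],[[-140,-96,-38],[0,0,33.5],1],[[-177,-121,-38],[0,0,42],1],[[-214,-147,-38],[0,0,50.5],1],[[-250,-172,-38],[0,0,59],1],[[-287,-198,-38],[0,0,67.5],1],[[-324,-223,-38],[0,0,76],1],[[-355,-244,-38],[0,0,84.5],1],[[-370,-255,-38],[0,0,93],1],[[-370,-255,-38],[0,0,100],1]])

```text
time_s: 1.4
ee_pos: [0.4818, 0.2462, 0.2604]
tool_rot: [2.72, 1.57, -0.001]
contact_force: [0.7, 0.5, 0.3]
gripper_width: 0.0873
```

```bash
python3 -c "
from h import *
print(observe()['q'])
to(.588,-.176,.25,-125)"
```

```text
[-0.98457767  0.08778697  0.46226581  1.69423649 -0.03828971  1.36934885
 -1.04008479]
shift [-312.4  303.1   11.2] turn [ 0.11 -0.   94.98] curyaw -30.02 tilt 0.1 dyaw -94.98
```

jog_arm(increments=[[[-15,15,6],[0,0,8],1],[[-45,45,11],[0,0,16],1],[[-78,76,11],[0,0,24],1],[[-110,107,11],[0,0,32],1],[[-143,138,11],[0,0,40],1],[[-175,170,11],[0,0,48],1],[[-208,201,11],[0,0,56],1],[[-240,232,11],[0,0,64],1],[[-270,262,11],[0,0,72],1],[[-295,287,11],[0,0,80],1],[[-312,303,11],[0,0,88],1],[[-312,303,11],[0,0,95],1]])

```text
time_s: 2.6
ee_pos: [0.5875, -0.18, 0.2501]
tool_rot: [2.987, -0.961, 0.002]
contact_force: [-0.4, 1.5, 0.4]
gripper_width: 0.0872
```

```bash
python3 -c "
from h import *
print(observe()['q'])
to(.5885,-.176,.21,-160.5)"
```

```text
[-0.49963629  0.33705145  0.92852955  1.55240348 -0.26898737  1.38733154
 -1.74231882]
shift [-1.6 -4.  40.1] turn [ 0.14 -0.19 34.85] curyaw -125.65 tilt 0.23 dyaw -34.85
```

jog_arm(increments=[[[-2,-4,10],[0,0,8],0.6],[[-2,-4,20],[0,0,16],0.6],[[-2,-4,30],[0,0,24],0.6],[[-2,-4,40],[0,0,32],0.6],[[-2,-4,40],[0,0,35],0.6],[[-2,-4,40],[0,0,35],0.6]])

```text
time_s: 3.2
ee_pos: [0.5881, -0.1755, 0.2096]
tool_rot: [2.56, -1.815, 0.003]
contact_force: [0.1, 1.2, -0.3]
gripper_width: 0.054
```

```bash
python3 -c "
from h import *
print(observe()['q'])
b=grab_frame('top'); save(b,'t2.png',(255,110,365,225),5)
to(.5885,-.176,.162,-160.5)"
```

```text
[-0.57723591  0.40686733  1.04029811  1.61452482 -0.35515967  1.32696948
 -2.29020558]
shift [ 0.3 -0.3 47.9] turn [ 0.1  -0.22 -0.06] curyaw -160.56 tilt 0.24 dyaw 0.06
```

View pics/t2.png

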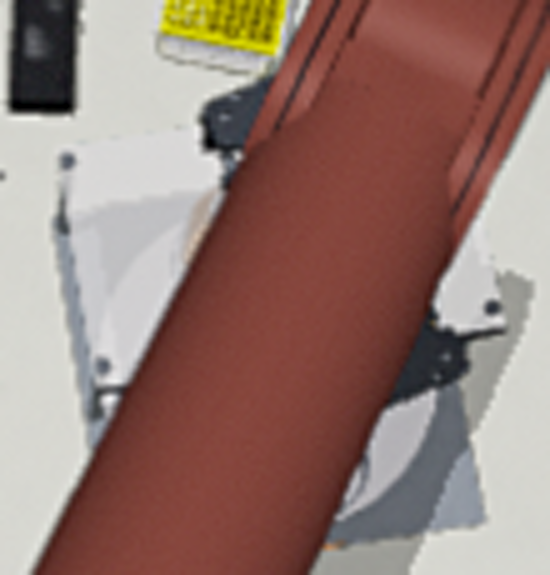

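The arm hides the knob from above (5 pictures viewed so far). The measured pose is good, so I'll descend and close.

jog_arm(increments=[[[0,0,15],[0,0,0],0.6],[[0,0,30],[0,0,0],0.6],[[0,0,42],[0,0,0],0.6],[[0,0,48],[0,0,0],0.6],[[0,0,48],[0,0,0],0.3],[[0,0,48],[0,0,0],0.1],[[0,0,48],[0,0,0],0.1],[[0,0,48],[0,0,0],0.1]], newtons=20)

```text
time_s: 4.05
ee_pos: [0.5885, -0.1759, 0.1624]
tool_rot: [2.562, -1.812, 0.004]
contact_force: [0.4, 0.5, -0.4]
gripper_width: 0.0279
```

```bash
python3 -c "
from h import *
o=observe();print(o['q'],o['contact_force'],o['moment'],o['gripper_width'])
to(.5885,-.176,.162,-70.5)"
```

```text
[-0.55479273  0.44542378  1.01166688  1.67334825 -0.39210039  1.24278871
 -2.26083494] [ 0.35329504  0.53007515 -0.3952668 ] [0.06979766 0.14862825 0.01015774] 0.027939108244924654
shift [ 0.1 -0.   0.4] turn [  0.23  -0.14 -90.05] curyaw -160.55 tilt 0.25 dyaw 90.05
```

Fingers are still closing.

jog_arm(increments=[[[0,0,0],[0,0,0],0],[[0,0,0],[0,0,0],0],[[0,0,0],[0,0,0],0],[[0,0,0],[0,0,0],0]])

```text
time_s: 4.45
ee_pos: [0.5919, -0.1747, 0.1629]
tool_rot: [2.567, -1.811, 0.013]
contact_force: [15.0, -0.4, -9.2]
gripper_width: 0.014
```

```bash
python3 -c "
from h import *
o=observe();print(o['q'],o['contact_force'],o['moment'],o['gripper_width'])
to(.5885,-.176,.162,-70.5)"
```

```text
[-0.5555508   0.44585907  1.00981391  1.67113001 -0.3945956   1.23834439
 -2.26080567] [14.98981472 -0.3514926  -9.20260766] [ 0.09269894 -2.90351288  0.02121515] 0.014028550268965292
shift [0.1 3.6 0.9] turn [  0.1   -0.51 -89.91] curyaw -160.41 tilt 0.47 dyaw 89.91
```

jog_arm(increments=[[[0,0,0],[0,0,0],0],[[0,0,0],[0,0,0],0],[[0,0,0],[0,0,-5],0],[[0,0,0],[0,0,-12],0],[[0,0,0],[0,0,-19],0],[[0,0,0],[0,0,-26],0],[[0,0,0],[0,0,-33],0],[[0,0,0],[0,0,-40],0]])

```text
time_s: 5.25
ee_pos: [0.5918, -0.1748, 0.1629]
tool_rot: [3.031, -0.816, 0.012]
contact_force: [1.3, -0.3, -2.8]
gripper_width: 0.0143
```

```bash
python3 -c "
from h import *
o=observe();print(o['q'],o['contact_force'],o['moment'],o['gripper_width'],o['ee_pos'])
to(.592,-.1747,.162,-60)"
```

```text
[-0.45474571  0.38903667  0.85413153  1.66745571 -0.30741225  1.21847111
 -1.62958868] [ 1.27988367 -0.25962522 -2.80307251] [-0.06062089 -0.17623066 -0.09566811] 0.014314768348694428 [ 0.59182449 -0.17479539  0.16287137]
shift [ 0.1 -0.2  0.9] turn [  0.29  -0.41 -60.15] curyaw -120.15 tilt 0.48 dyaw 60.15
```

jog_arm(increments=[[[0,0,0],[0,0,-7],0],[[0,0,0],[0,0,-14],0],[[0,0,0],[0,0,-21],0],[[0,0,0],[0,0,-28],0],[[0,0,0],[0,0,-35],0],[[0,0,0],[0,0,-42],0],[[0,0,0],[0,0,-49],0],[[0,0,0],[0,0,-56],0],[[0,0,0],[0,0,-63],0],[[0,0,0],[0,0,-70],0],[[0,0,0],[0,0,-70],0]])

```text
time_s: 6.35
ee_pos: [0.5918, -0.1751, 0.1628]
tool_rot: [2.946, 1.07, 0.008]
contact_force: [2.3, -1.4, -4.2]
gripper_width: 0.0139
```

```bash
python3 -c "
from h import *
o=observe();print(o['q'],o['contact_force'],o['moment'],o['gripper_width'],o['ee_pos'])
to(.592,-.1747,.162,5.6)"
```

```text
[-0.28219635  0.3354913   0.61786106  1.66003545 -0.20329381  1.2032693
 -0.49273265] [ 2.2940478  -1.41152533 -4.16257942] [-0.02585976 -0.36474922 -0.17731499] 0.013903305039809185 [ 0.59181684 -0.17510363  0.162805  ]
shift [ 0.4 -0.2  0.8] turn [  0.5    0.1  -55.67] curyaw -50.07 tilt 0.49 dyaw 55.67
```

jog_arm(increments=[[[0,0,0],[0,0,-7],0],[[0,0,0],[0,0,-14],0],[[0,0,0],[0,0,-21],0],[[0,0,0],[0,0,-28],0],[[0,0,0],[0,0,-35],0],[[0,0,0],[0,0,-42],0],[[0,0,0],[0,0,-49],0],[[0,0,0],[0,0,-54],0],[[0,0,0],[0,0,-55.7],0],[[0,0,0],[0,0,-55.7],0]])

```text
time_s: 7.35
ee_pos: [0.5921, -0.1752, 0.1628]
tool_rot: [2.107, 2.318, 0.002]
contact_force: [4.9, -0.6, -3.7]
gripper_width: 0.0136
```

```bash
python3 -c "
from h import *
o=observe();print(o['q'],o['contact_force'],o['moment'],o['gripper_width'],o['ee_pos'])
to(.592,-.1747,.162,5.6)"
```

```text
[-0.15710512  0.31448923  0.45720874  1.65379481 -0.14434076  1.19844895
  0.4272796 ] [ 4.9079265 -0.6215831 -3.6880571] [-0.22652434 -0.75079014  0.02507743] 0.013623891173530935 [ 0.59209071 -0.17522653  0.16284042]
shift [ 0.5 -0.   0.8] turn [ 0.42  0.32 -0.15] curyaw 5.45 tilt 0.53 dyaw 0.15
```

jog_arm(increments=[[[0,0,0],[0,0,0],0.6],[[0,0,0],[0,0,0],0.6],[[0,0,0],[0,0,0],0.6],[[0,0,-20],[0,0,0],0.6],[[0,0,-50],[0,0,0],0.6],[[0,0,-80],[0,0,0],0.6],[[40,0,-100],[0,0,8],0.6],[[85,0,-100],[0,0,16],0.6],[[130,0,-100],[0,0,24],0.6],[[175,0,-100],[0,0,32],0.6],[[220,0,-100],[0,0,40],0.6],[[260,0,-100],[0,0,48],0.6]])

```text
time_s: 8.55
ee_pos: [0.5662, 0.0842, 0.2616]
tool_rot: [2.868, 1.264, 0.009]
contact_force: [0.5, -0.1, -0.3]
gripper_width: 0.0522
```

```bash
python3 - <<'E'
from h import *
o=observe();print(o['contact_force'],o['gripper_width'],o['ee_pos'])
b=grab_frame('top'); save(b,'t3.png',(235,120,365,235),5)
# amber cap
W=cloud(b)
for nm,x0,x1,y0,y1,z0,z1 in [("cap",.45,.56,-.24,-.12,.12,.15),("knob",.5,.65,-.22,-.13,.17,.2)]:
    m=(W[...,0]>x0)&(W[...,0]<x1)&(W[...,1]>y0)&(W[...,1]<y1)&(W[...,2]>z0)&(W[...,2]<z1)
    vv,uu=np.nonzero(m); P=W[m]; print(nm,m.sum(),uu.min(),uu.max(),vv.min(),vv.max(),P.mean(0), P.min(0),P.max(0))
    if nm=="knob":
        U,S,V=np.linalg.svd(P[:,:2]-P[:,:2].mean(0)); print(np.degrees(np.arctan2(V[0,1],V[0,0])))
E
```

```text
[ 0.48960995 -0.06707626 -0.28073083] 0.052240792711668906 [0.56623141 0.0842203  0.26164672]
cap 126 296 325 181 203 [ 0.52159739 -0.17713097  0.13616898] [ 0.49727088 -0.21002829  0.12148502] [ 0.55992077 -0.12193468  0.14992146]
knob 108 305 324 166 174 [ 0.58769192 -0.17521934  0.18192057] [ 0.57844809 -0.2052066   0.17014626] [ 0.59793831 -0.14720772  0.19142479]
96.38273556379085
```

View pics/t3.png

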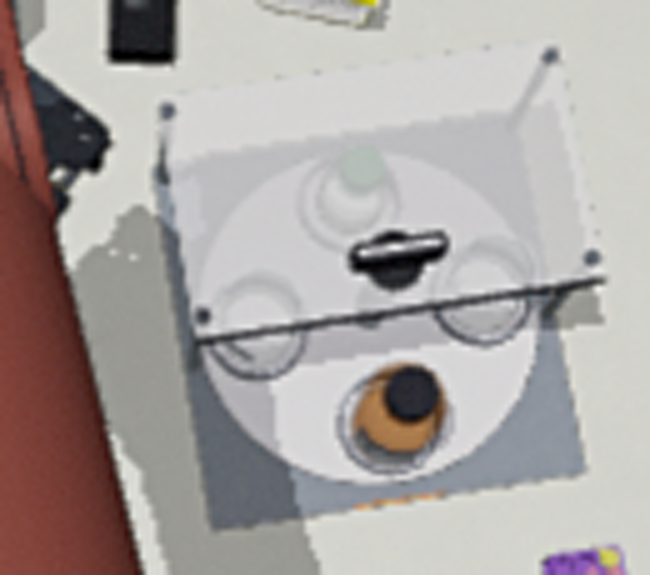

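The amber bottle now stands in the front bay, with its cap at crop pixel (411,392). It is clear of the cover edge and lined up with the orange mark.

```bash
python3 - <<'E'
from h import *
b=grab_frame('top'); W=cloud(b)
im=b["pixels"].astype(int).sum(2); vv,uu=np.mgrid[:384,:512]
m=(uu>308)&(uu<328)&(vv>188)&(vv<208)&(im<150)
n,l,s,c=cv2.connectedComponentsWithStats(m.astype(np.uint8)); i=1+s[1:,4].argmax()
print(c[i],s[i]); p=ray(b,*c[i],.132); print("cap ray",p,"depth med",np.nanmedian(W[l==i],0))
q=ray(b,235+393.5/5-.5,120+425/5-.5,.03); print("ring",q)
ax=np.array([.5922,-.1750]); d=p[:2]-ax; print("angle",np.degrees(np.arctan2(d[1],d[0])),np.hypot(*d))
print("bay nominal", ax+.075*np.array([np.cos(np.radians(185.6)),np.sin(np.radians(185.6))]))
to(.5172,-.1822,.25,-84.4)
E
```

```text
[316.72413793 198.57471264] [312 194  11  11  87]
cap ray [ 0.51065245 -0.18295528  0.132     ] depth med [ 0.51025219 -0.18286224  0.13361031]
ring [ 0.51174962 -0.18527152  0.03      ]
angle -174.42820526438393 0.08193466476425454
bay nominal [ 0.51755795 -0.18231872]
shift [-234.6  146.1   11.4] turn [ 0.3  -0.28 42.39] curyaw -42.01 tilt 0.4 dyaw -42.39
```

jog_arm(increments=[[[-30,18,6],[0,0,7],0.65],[[-70,43,11],[0,0,14],0.65],[[-110,68,11],[0,0,21],0.65],[[-150,93,11],[0,0,28],0.65],[[-190,118,11],[0,0,35],0.65],[[-220,137,11],[0,0,42.4],0.65],[[-235,146,11],[0,0,42.4],0.65],[[-235,146,11],[0,0,42.4],0.65]])

```text
time_s: 9.45
ee_pos: [0.5155, -0.1863, 0.2507]
tool_rot: [3.135, 0.145, 0.01]
contact_force: [-0.3, 0.4, -1.1]
gripper_width: 0.0563
```

```bash
python3 -c "
from h import *
o=observe();print(o['q'],o['gripper_width'],o['ee_pos'])
to(.515,-.182,.106,-84.4)"
```

```text
[-0.32041637  0.1064594   0.63897968  1.70660623 -0.0641435   1.34247
 -1.14864468] 0.056297725834020415 [ 0.51549504 -0.18629449  0.25073839]
shift [ -1.   -4.9 144.7] turn [ 0.22 -0.37 -0.32] curyaw -84.72 tilt 0.43 dyaw 0.32
```

jog_arm(increments=[[[-1,-5,20],[0,0,-0.3],0.65],[[-1,-5,50],[0.2,-0.4,-0.3],0.65],[[-1,-5,80],[0.2,-0.4,-0.3],0.65],[[-1,-5,110],[0.2,-0.4,-0.3],0.65],[[-1,-5,130],[0.2,-0.4,-0.3],0.65],[[-1,-5,140],[0.2,-0.4,-0.3],0.65],[[-1,-5,144.5],[0.2,-0.4,-0.3],0.65],[[-1,-5,144.5],[0.2,-0.4,-0.3],0.65]])

```text
time_s: 10.25
ee_pos: [0.5153, -0.1816, 0.1064]
tool_rot: [3.138, 0.154, -0.001]
contact_force: [0.5, -0.4, 0.6]
gripper_width: 0.0566
```

```bash
python3 -c "
from h import *
o=observe();print(o['contact_force'],o['gripper_width'],o['ee_pos'])
f=grab_frame('scene');save(f,'s2.png',(220,110,360,240),5)
to(.515,-.182,.106,-84.4)"
```

```text
[ 0.51403834 -0.40272662  0.57052852] 0.05657333980091953 [ 0.51526514 -0.18157493  0.10642071]
shift [-0.6  0.1  1. ] turn [ 0.03 -0.02  0.  ] curyaw -84.4 tilt 0.04 dyaw -0.0
```

View pics/s2.png

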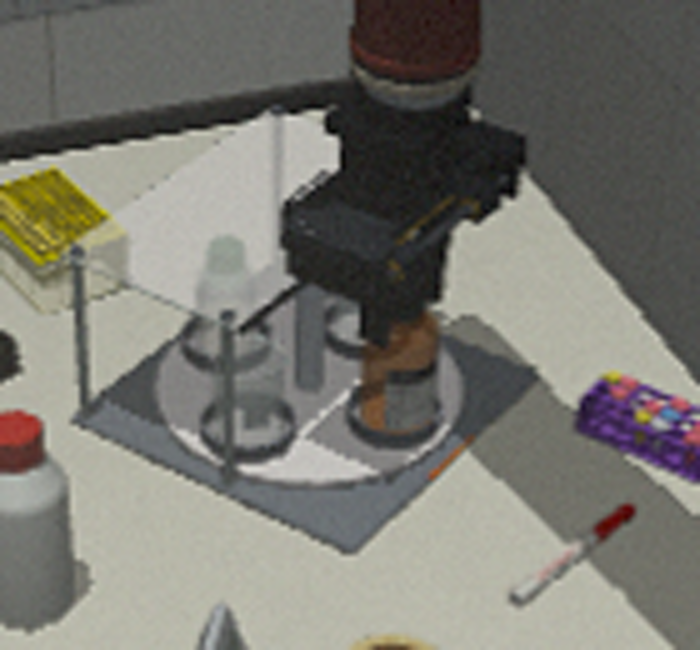

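The fingers straddle the amber cap at (390,330), and the gripper body is above the cover edge. Closing.

jog_arm(increments=[[[0,0,0],[0,0,0],0.2],[[0,0,0],[0,0,0],0.2],[[0,0,0],[0,0,0],0.2],[[0,0,0],[0,0,0],0.2],[[0,0,0],[0,0,0],0.2],[[0,0,0],[0,0,0],0.2]], newtons=20)

```text
time_s: 10.9
ee_pos: [0.5157, -0.1819, 0.1072]
tool_rot: [3.137, 0.153, 0.001]
contact_force: [0.5, 0.1, 2.2]
gripper_width: 0.0308
```

jog_arm(increments=[[[0,0,0],[0,0,0],0.2],[[0,0,-8],[0,0,0],0.2],[[0,0,-20],[0,0,0],0.2],[[0,0,-40],[0,0,0],0.2],[[0,0,-65],[0,0,0],0.2],[[0,0,-90],[0,0,0],0.2],[[0,0,-115],[0,0,0],0.2],[[0,0,-140],[0,0,0],0.2],[[0,0,-155],[0,0,0],0.2],[[0,0,-160],[0,0,0],0.2]])

```text
time_s: 11.9
ee_pos: [0.5162, -0.1821, 0.2692]
tool_rot: [3.137, 0.153, 0.005]
contact_force: [0.1, 0.2, -2.1]
gripper_width: 0.0309
```

```bash
python3 - <<'E'
from h import *
o=observe();print(o['contact_force'],o['gripper_width'],o['ee_pos'])
b=grab_frame('top');W=cloud(b);vv,uu=np.mgrid[:384,:512]
t=(uu>168)&(uu<206)&(vv>180)&(vv<216)&(W[...,2]>.033)&(W[...,2]<.05)
(cx,cy),rad=cv2.minEnclosingCircle(W[t][:,:2].astype(np.float32)); print("tub",t.sum(),cx,cy,rad)
f=(uu>168)&(uu<206)&(vv>180)&(vv<216)&(W[...,2]>-.01)&(W[...,2]<.05)
# inner floor brightness based: tub picture centre by crop: (258,165)
print(ray(b,135+258/5-.5,165+165/5-.5,.02), W[t][:,:2].min(0),W[t][:,:2].max(0))
to(.5605,.23,.262,-60)
E
```

```text
[ 0.06564475  0.18520689 -2.05724355] 0.030866242185232526 [ 0.51616417 -0.18212808  0.26915679]
tub 74 0.5585982799530029 0.22959186136722565 0.0455588735640049
[0.56025202 0.22468613 0.02      ] [0.51507661 0.18637393] [0.60220487 0.27470979]
shift [  84.4 -405.7    6.6] turn [  0.08  -0.14 -24.4 ] curyaw -84.4 tilt 0.16 dyaw 24.4
```

jog_arm(increments=[[[3,-12,-10],[0,0,-3],0.2],[[8,-38,-20],[0,0,-8],0.2],[[15,-72,-20],[0,0,-14],0.2],[[22,-108,-20],[0,0,-20],0.2],[[29,-144,-20],[0,0,-26],0.2],[[36,-180,-20],[0,0,-32],0.2],[[43,-216,-20],[0,0,-38],0.2],[[50,-252,-20],[0,0,-44],0.2],[[57,-288,-20],[0,0,-50],0.2],[[65,-324,-20],[0,0,-56],0.2],[[74,-360,-20],[0,0,-62],0.2],[[82,-390,-20],[0,0,-65],0.2]])

```text
time_s: 13.15
ee_pos: [0.5578, 0.2192, 0.2883]
tool_rot: [2.552, 1.83, 0.002]
contact_force: [0.6, 0.9, -1.9]
gripper_width: 0.0305
```

```bash
python3 - <<'E'
from h import *
o=observe();print(o['contact_force'],o['gripper_width'],o['ee_pos'],o['q'])
to(.5615,.2295,.15,-20)
E
```

```text
[ 0.56165292  0.89791844 -1.90395193] 0.030462128266163867 [0.55780163 0.21919997 0.28827828] [-0.68410999  0.20305939  0.28006057  1.50588281 -0.05573585  1.4392971
 -0.72881346]
shift [ 10.9   0.  138.3] turn [ 0.07 -0.03  1.29] curyaw -18.71 tilt 0.08 dyaw -1.29
```

jog_arm(increments=[[[4,0,10],[0,0,0],0.2],[[10,0,35],[0,0,0],0.2],[[11,0,65],[0,0,0],0.2],[[11,0,95],[0,0,0],0.2],[[11,0,120],[0,0,0],0.2],[[11,0,133],[0,0,0],0.2],[[11,0,137],[0,0,0],0.2],[[11,0,137],[0,0,0],0.2]])

```text
time_s: 13.95
ee_pos: [0.5613, 0.2302, 0.1516]
tool_rot: [2.551, 1.832, 0.002]
contact_force: [0.9, -0.7, -1.4]
gripper_width: 0.0306
```

```bash
python3 - <<'E'
from h import *
o=observe();print(o['contact_force'],o['gripper_width'],o['ee_pos'])
f=grab_frame('scene');a=f["pixels"][150:300,140:270,::-1]
b=grab_frame('top');c=b["pixels"][150:280,130:260,::-1]
im=np.hstack([cv2.resize(a,(390,450)),cv2.resize(c,(400,450))]);cv2.imwrite('pics/m1.png',im)
to(.5615,.2295,.094)
E
```

```text
[ 0.93680272 -0.70500495 -1.42325431] 0.0305653147214097 [0.56127965 0.23016048 0.15155731]
shift [-0.9 -0.5 58.7] turn [ 0.14 -0.11  0.  ] curyaw -18.68 tilt 0.18 dyaw 0.0
```

View pics/m1.png

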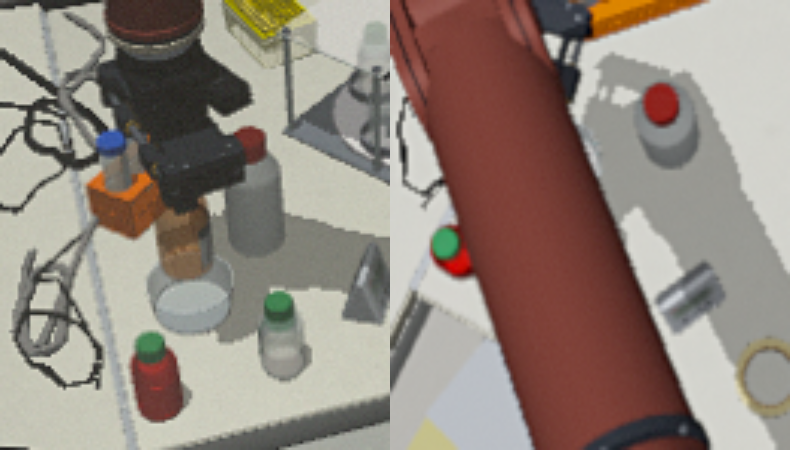

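The bottle hangs upright at (187,240), centred over the tub rim at (192,290). Lowering.

jog_arm(increments=[[[0,0,10],[0,0,0],0.2],[[0,0,25],[0,0,0],0.2],[[0,0,40],[0,0,0],0.2],[[0,0,50],[0,0,0],0.2],[[0,0,54],[0,0,0],0.2],[[0,0,56],[0,0,0],0.2],[[0,0,57],[0,0,0],0.2]])

```text
time_s: 14.75
ee_pos: [0.5624, 0.2302, 0.0957]
tool_rot: [2.552, 1.831, 0.005]
contact_force: [0.6, 0.8, -1.0]
gripper_width: 0.0309
```

jog_arm(increments=[[[0,0,1],[0,0,0],0.2],[[0,0,2],[0,0,0],0.2]])

```text
time_s: 14.95
ee_pos: [0.5628, 0.2304, 0.0942]
tool_rot: [2.552, 1.831, 0.007]
contact_force: [-0.7, 0.1, -1.3]
gripper_width: 0.0305
```

jog_arm(increments=[[[0,0,1],[0,0,0],0.2],[[0,0,2],[0,0,0],0.2]])

```text
time_s: 15.15
ee_pos: [0.5636, 0.2307, 0.0933]
tool_rot: [2.552, 1.831, 0.01]
contact_force: [-0.4, -0.7, 8.4]
gripper_width: 0.0306
```

Contact. I'll ease off and release.

jog_arm(increments=[[[0,0,-0.5],[0,0,0],0.36],[[0,0,-0.5],[0,0,0],0.45],[[0,0,-0.5],[0,0,0],0.6],[[0,0,-0.5],[0,0,0],0.65],[[0,0,-0.5],[0,0,0],0.65],[[0,0,-15],[0,0,0],0.65],[[0,0,-40],[0,0,0],0.65],[[0,0,-75],[0,0,0],0.65],[[0,0,-100],[0,0,0],0.65],[[0,0,-100],[0,0,0],0.65]])

```text
time_s: 16.15
ee_pos: [0.5651, 0.2312, 0.1986]
tool_rot: [2.551, 1.83, 0.021]
contact_force: [0.3, -0.2, 0.3]
gripper_width: 0.0562
```

```bash
python3 - <<'E'
from h import *
o=observe();print(o['contact_force'],o['gripper_width'],o['ee_pos'],o['q'])
to(.4345,.219,.15,27)
E
```

```text
[ 0.34647835 -0.22191072  0.33994097] 0.05621642552430708 [0.56507631 0.23122024 0.19863116] [-0.68558836  0.25827739  0.27020079  1.62331898 -0.07243352  1.2562158
 -0.72888576]
shift [ -53.9 -120.2   47. ] turn [  0.73  -0.31 -45.7 ] curyaw -18.71 tilt 0.77 dyaw 45.71
```

```bash
python3 - <<'E'
from h import *
to(.4345,.219,.17,-65)
E
```

```text
shift [ -53.7 -120.    27. ] turn [ 0.29 -0.74 46.29] curyaw -18.71 tilt 0.77 dyaw -46.29
```

jog_arm(increments=[[[-10,-22,3],[0,0,7],0.65],[[-24,-54,12],[0.1,-0.2,14],0.65],[[-38,-86,20],[0.1,-0.4,21],0.65],[[-49,-110,27],[0.2,-0.5,28],0.65],[[-54,-120,27],[0.2,-0.6,35],0.65],[[-54,-120,27],[0.3,-0.7,42],0.65],[[-54,-120,27],[0.3,-0.7,46],0.65],[[-54,-120,27],[0.3,-0.7,46],0.65]])

```text
time_s: 16.95
ee_pos: [0.4343, 0.2186, 0.1702]
tool_rot: [-3.065, -0.686, -0.001]
contact_force: [-0.2, 0.1, 0.5]
gripper_width: 0.0567
```

```bash
python3 - <<'E'
from h import *
o=observe();print(o['gripper_width'],o['ee_pos'],o['q'])
f=grab_frame('scene');save(f,'s3.png',(150,180,280,300),5)
b=grab_frame('top')
to(.4345,.219,.072,-65)
E
```

```text
0.0566733681776248 [0.43430954 0.21861026 0.1701984 ] [-0.81924319  0.02880145  0.26800389  1.93478256 -0.00871625  1.17825662
 -1.67837455]
shift [ 0.2 -0.2 98.1] turn [-0.02 -0.03  0.43] curyaw -64.57 tilt 0.04 dyaw -0.43
```

View pics/s3.png

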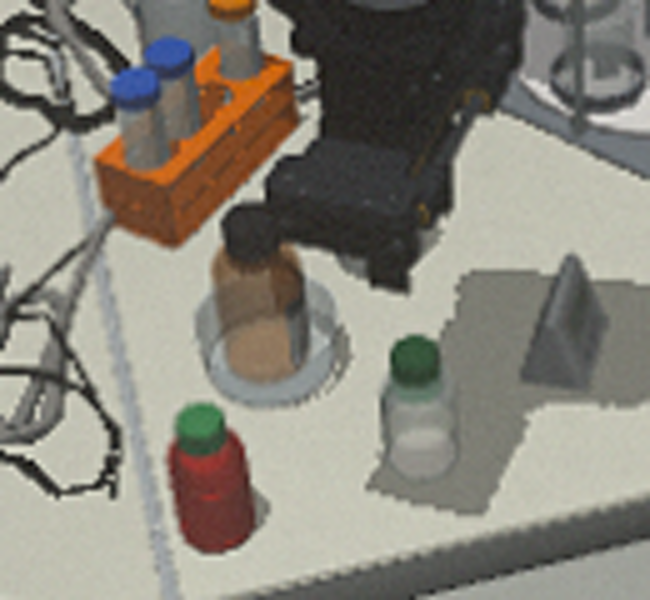

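Amber stands upright in the tub at (258,300). The green-capped clear bottle is at (418,410), below the gripper; the red look-alike at (208,480) is away from it. Descending to grip.

jog_arm(increments=[[[0,0,20],[0,0,0],0.65],[[0,0,45],[0,0,0],0.65],[[0,0,70],[0,0,0],0.65],[[0,0,88],[0,0,0],0.65],[[0,0,96],[0,0,0],0.65],[[0,0,98],[0,0,0],0.65],[[0,0,98],[0,0,0],0.15],[[0,0,98],[0,0,0],0.15],[[0,0,98],[0,0,0],0.15],[[0,0,98],[0,0,0],0.15],[[0,0,98],[0,0,0],0.15],[[0,0,98],[0,0,0],0.15]], newtons=15)

```text
time_s: 18.25
ee_pos: [0.4346, 0.2189, 0.0724]
tool_rot: [-3.064, -0.691, -0.002]
contact_force: [0.6, 0.3, 2.1]
gripper_width: 0.0263
```

jog_arm(increments=[[[0,0,0],[0,0,0],0.15],[[0,0,0],[0,0,0],0.15]])

```text
time_s: 18.45
ee_pos: [0.4347, 0.2189, 0.0724]
tool_rot: [-3.064, -0.691, -0.002]
contact_force: [-0.6, 0.2, 0.9]
gripper_width: 0.0261
```

jog_arm(increments=[[[0,0,-6],[0,0,0],0.15],[[0,0,-20],[0,0,0],0.15],[[0,0,-45],[0,0,0],0.15],[[0,0,-75],[0,0,0],0.15],[[0,0,-105],[0,0,0],0.15],[[0,0,-135],[0,0,0],0.15],[[0,0,-160],[0,0,0],0.15],[[0,0,-175],[0,0,0],0.15],[[0,0,-180],[0,0,0],0.15]])

```text
time_s: 19.35
ee_pos: [0.4351, 0.219, 0.2544]
tool_rot: [-3.063, -0.691, -0.006]
contact_force: [-0.4, 0.5, -1.0]
gripper_width: 0.0261
```

```bash
python3 - <<'E'
from h import *
o=observe();print(o['contact_force'],o['gripper_width'],o['ee_pos'],o['q'])
b=grab_frame('top')
np.savez('top4.npz',px=b['pixels'])
to(.515,-.182,.25,-84.4)
E
```

```text
[-0.43428727  0.48236571 -1.030081  ] 0.026118254370168792 [0.43506706 0.21895435 0.25438599] [-0.82750002 -0.02972719  0.26606962  1.8148993   0.00726524  1.35137154
 -1.69023615]
shift [-99.8 396.5   3.2] turn [-0.09 -0.17 19.83] curyaw -64.57 tilt 0.19 dyaw -19.83
```

jog_arm(increments=[[[-3,12,0],[0,0,1],0.15],[[-10,40,2],[0,0,3],0.15],[[-19,75,3],[0,0,5],0.15],[[-28,111,3],[0,0,7],0.15],[[-37,147,3],[0,0,9],0.15],[[-46,183,3],[0,0,11],0.15],[[-55,219,3],[0,0,13],0.15],[[-64,255,3],[0,0,15],0.15],[[-73,291,3],[0,0,17],0.15],[[-82,327,3],[0,0,19],0.15],[[-91,360,3],[0,0,20],0.15],[[-97,385,3],[0,0,20],0.15]])

```text
time_s: 20.6
ee_pos: [0.5107, -0.1751, 0.2494]
tool_rot: [-3.137, -0.139, -0.002]
contact_force: [-0.3, 0.3, -0.2]
gripper_width: 0.0267
```

```bash
python3 - <<'E'
from h import *
o=observe();print(o['contact_force'],o['gripper_width'],o['ee_pos'],o['q'])
to(.5165,-.1825,.14,-84.4)
E
```

```text
[-0.27572989  0.25424992 -0.23300112] 0.026737977749502335 [ 0.51071755 -0.17514147  0.24940742] [-0.41326112  0.09539128  0.71775289  1.72397908 -0.06620378  1.34560882
 -1.16512328]
shift [  5.    8.  109.4] turn [-0.09 -0.07 -0.52] curyaw -84.92 tilt 0.11 dyaw 0.52
```

jog_arm(increments=[[[3,5,3],[0,0,-0.5],0.15],[[5,8,20],[0,0,-0.5],0.15],[[5,8,45],[0,0,-0.5],0.15],[[5,8,75],[0,0,-0.5],0.15],[[5,8,100],[0,0,-0.5],0.15],[[5,8,115],[0,0,-0.5],0.15],[[5,8,120],[0,0,-0.5],0.15],[[5,8,120],[0,0,-0.5],0.15]])

```text
time_s: 21.4
ee_pos: [0.5161, -0.1827, 0.1292]
tool_rot: [-3.136, -0.152, -0.0]
contact_force: [0.3, -0.6, -0.6]
gripper_width: 0.0259
```

```bash
python3 - <<'E'
from h import *
o=observe();print(o['contact_force'],o['gripper_width'],o['ee_pos'])
f=grab_frame('scene');save(f,'s4.png',(245,130,345,215),7)
# predicted pixel of the ring & bottle for reference
def proj(f,p):
    E=np.linalg.inv(f["extrinsics"]); c=E[:3,:3]@p+E[:3,3]; n=c[:2]/c[2]; n=n*(1+f["k1"]*n@n)
    return n[0]*f["fx"]+f["cx"], n[1]*f["fy"]+f["cy"]
for p in ([.5165,-.1825,.03],[.5165,-.1825,.058]):
    u,v=proj(f,np.array(p)); print((u-245+.5)*7,(v-130+.5)*7)
to(.5165,-.1825,.0884,-84.4)
E
```

```text
[ 0.33845654 -0.63205626 -0.56510633] 0.02585338541432567 [ 0.51611043 -0.18268503  0.12917969]
380.2601730109425 430.9329258550143
382.6054310049558 386.8818460244544
shift [-0.2 -0.3 41.6] turn [-0.07 -0.09 -0.04] curyaw -84.44 tilt 0.12 dyaw 0.04
```

View pics/s4.png

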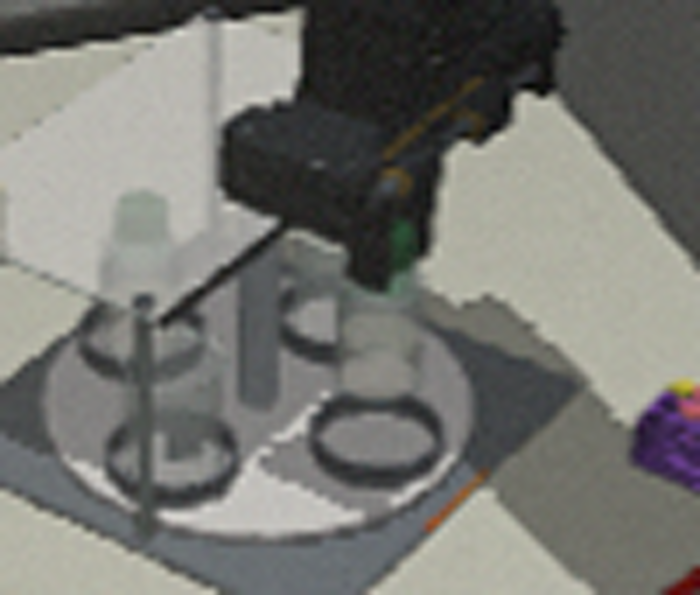

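The empty pocket ring is centred at (376,430) and the bottle foot at (380,385). The prediction for the foot's landing point is (380,431), so they are aligned. Lowering.

jog_arm(increments=[[[0,0,8],[0,0,0],0.15],[[0,0,18],[0,0,0],0.15],[[0,0,28],[0,0,0],0.15],[[0,0,35],[0,0,0],0.15],[[0,0,38],[0,0,0],0.15],[[0,0,39],[0,0,0],0.15]])

```text
time_s: 22.05
ee_pos: [0.5165, -0.1828, 0.0905]
tool_rot: [-3.137, -0.152, -0.001]
contact_force: [0.8, 0.1, -0.6]
gripper_width: 0.0264
```

jog_arm(increments=[[[0,0,1],[0,0,0],0.15],[[0,0,2],[0,0,0],0.15]])

```text
time_s: 22.25
ee_pos: [0.5167, -0.1828, 0.0886]
tool_rot: [-3.137, -0.152, -0.002]
contact_force: [0.1, -0.2, -0.9]
gripper_width: 0.026
```

jog_arm(increments=[[[0,0,0.8],[0,0,0],0.15],[[0,0,1.5],[0,0,0],0.15]])

```text
time_s: 22.45
ee_pos: [0.5176, -0.183, 0.0881]
tool_rot: [-3.137, -0.152, -0.005]
contact_force: [-0.8, 1.3, 8.8]
gripper_width: 0.0259
```

Contact. Releasing, rising, then moving aside to look.

jog_arm(increments=[[[0,0,-0.5],[0,0,0],0.33],[[0,0,-0.5],[0,0,0],0.42],[[0,0,-0.5],[0,0,0],0.55],[[0,0,-0.5],[0,0,0],0.6],[[0,0,-0.5],[0,0,0],0.6],[[0,0,-12],[0,0,0],0.6],[[0,0,-35],[0,0,0],0.6],[[0,0,-70],[0,0,0],0.6],[[0,0,-110],[0,0,0],0.6],[[0,0,-150],[0,0,0],0.6],[[0,0,-170],[0,0,0],0.6]])

```text
time_s: 23.55
ee_pos: [0.5179, -0.184, 0.2625]
tool_rot: [-3.137, -0.151, -0.012]
contact_force: [1.4, 0.5, -0.6]
gripper_width: 0.0521
```

jog_arm(increments=[[[0,-20,0],[0,0,0],0.6],[[0,-60,0],[0,0,0],0.6],[[0,-100,0],[0,0,0],0.6],[[0,-140,0],[0,0,0],0.6],[[0,-180,0],[0,0,0],0.6],[[0,-210,0],[0,0,0],0.6],[[0,-225,0],[0,0,0],0.6],[[0,-225,0],[0,0,0],0.6],[[0,-225,0],[0,0,0],0.6]])

```text
time_s: 24.45
ee_pos: [0.4964, 0.0391, 0.2631]
tool_rot: [-3.138, -0.151, -0.013]
contact_force: [-0.6, -0.7, -0.1]
gripper_width: 0.052
```

```bash
python3 - <<'E'
from h import *
o=observe();print(o['contact_force'],o['gripper_width'],o['ee_pos'])
f=grab_frame('scene');a=f["pixels"][130:300,140:360,::-1]
b=grab_frame('top');c=b["pixels"][110:270,130:370,::-1]
cv2.imwrite('pics/fin.png',np.vstack([cv2.resize(c,(420,280)),cv2.resize(a,(420,318))]) if 0 else np.hstack([cv2.resize(a,(440,340)),cv2.resize(c,(360,340))]))
W=cloud(b);hsv=cv2.cvtColor(b["pixels"],cv2.COLOR_RGB2HSV)
for nm,m in (("green",(hsv[...,0]>50)&(hsv[...,0]<85)&(hsv[...,1]>120)),("red",((hsv[...,0]<6)|(hsv[...,0]>174))&(hsv[...,1]>150)&(hsv[...,2]>80))):
    n,l,s,cc=cv2.connectedComponentsWithStats(m.astype(np.uint8))
    for i in range(1,n):
        if s[i,4]>25: print(nm,cc[i].round(1),s[i,4],np.nanmedian(W[l==i],0).round(4))
E
```

```text
[-0.55394663 -0.66461685 -0.12021295] 0.05196187319611797 [0.4964104  0.03914707 0.26310644]
green [315.3 198.8] 55 [ 0.5146 -0.1816  0.1073]
green [147.5 219.8] 55 [0.4816 0.3353 0.0914]
red [226.7 106.7] 74 [0.8121 0.073  0.1519]
red [214.7 179.9] 30 [0.5746 0.1195 0.147 ]
red [153.4 223.7] 103 [0.4708 0.3225 0.0644]
red [236.8 257.2] 34 [0.3064 0.0471 0.6913]
```

View pics/fin.png

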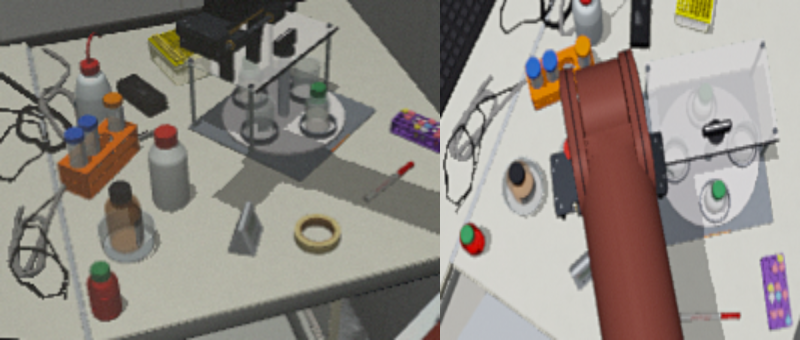

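Both pictures show amber upright in the tub (left image (122,230)), the green-capped bottle upright in the front pocket (318,108), and everything else in place. Handing in.

```bash
python3 -c "
from h import *
print(hand_in())"
```

```text
the job is handed in; nothing more can be done
None
```

The job is done and handed in at about 24.6 s of the 72 s allowed; `hand_in()` gave no verdict. I turned the carousel about 166° anticlockwise by its knob, in one grip. That brought the amber bottle to the middle of the front bay. I lifted it out by its cap and set it down in the tub (about 8 N at contact). I then stood the green-capped bottle from the bench in the freed pocket (about 9 N at contact).

**Last checks:**
- **Bottles:** the final pictures from both cameras show both bottles upright where they belong.
- **Placed cap:** its camera position, (0.515, -0.182, 0.107) m, is within about 3 mm of the intended spot, and its height is right for a bottle on the pocket floor.
- **Everything else:** the other objects appear where they were. The red look-alike and the wash bottle also measured within about 1 mm of their first readings.
- **Robot:** it is clear of everything, with the contact force near zero.

**Disagreements:**
- **Knob position:** when gripped, the knob was about 3.5 mm from the camera estimate, so closing on it pushed sideways with about 15 N. I used the touched position from then on.
- **Carousel angle:** the camera read the bar about 0.8° off the front direction, which is about 1 mm at the pocket.
- **Red-capped bottle:** the arm partly hid its cap in the last top view, so its measured position there (about 12 mm off the first) is not reliable. In the scene picture it stands where it was.

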